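Hold the bean dispenser's gate open for cleaning

ROBOT

A 6-joint arm with a two-finger parallel gripper is mounted at the origin on the work surface. World frame = base frame: x ahead of the robot, y to its left, z up, the work surface at z = 0. Lengths are in m, angles in rad, forces in N, time in s.
With the tool pointing down it reaches from about 0.35 to 1 m from the base axis. Payload 7.1 kg.
Tool frame: the origin (TCP) lies midway between the tips of the shut fingers; the grasp point (between the pads) lies 19 mm behind it; x points along the fingers, z is the direction in which the jaws open and shut, and the axes are right-handed (so a half turn about x gives the same grasp; the last joint's range is limited). The gripper opens to 85 mm and grips with 20 to 120 N. Pads are 22 mm wide; open, the fingers measure 114 mm over their backs; the gripper's body (76 mm by 85 mm) begins 54 mm behind the grasp point. The pads swing forward as they close: fully open they stand 13 mm farther back than shut.
Start: joints at [1.104, 0.423, 1.63, -0, 1.089, -0.019], TCP at [0.271, 0.563, 0.231] pointing down, gripper open.
Joint ranges: [-3, 3], [-0.9, 2.11], [0.09, 2.58], [-1.31, 4.45], [0.11, 2.69], [-2.54, 2.54]. Speed limits (rad/s): [2.39, 2.39, 3.01, 3.14, 3.14, 3.14].

INTERFACE

Orientations are given as a 3x3 rotation matrix whose columns are the frame's x, y, z axes.
In Python, from plant import state, capture, hand_in, recognise, pinpoint gives the robot as it stands.
- The arm moves only by the shell command python3 -m jog 'ROWS' [OPENING]. ROWS is JSON, a list of rows, each an object of numbers: "tx", "ty", "tz": the shift along the tool's x, y, z in cm; "wx", "wy", "wz": the turn, a rotation vector about the tool's x, y, z in rad. A call has 1 to 12 rows; each row shifts and turns the pose as measured when the row begins, along the tool's axes as they then stand; what a row does not reach is not made up. A row lasts 1/8 s, in which the tool goes at most 62.5 mm and 10.7 degrees, less where a joint would pass 70% of its speed; a pose out of reach is approached as far as the arm can. A call is refused whole if a number of a shift passes 6.25 or a number of a turn 0.188, either way. A call with a gripper value outside its range is refused whole. OPENING is the closure, from -1 (fully open) to 1 (shut), so that 0 is half open, set as the call begins (- or left out, the last holds). The fingers move at their own pace and stop on an object; the grip force is fixed at half the most. Time passes only in rows, so rows that do not move let the fingers close. It gives the time, the measured TCP pose, the force and the opening at its end, in the units of the state.
- state(): the state, without advancing time (a new reading comes with each control period).
- capture(name): name is "side" or "top"; returns a dict with "frame" (384x512x3 uint8, blue, green, red), "z_map" (384x512 float32, m along the optical axis (not along the pixel's ray), 0 where there is no reading), "K" (3x3 intrinsics, pixels), "dist_coeffs" ([k1, k2, p1, p2, k3] as OpenCV has them; the pictures are not rectified), "T" (4x4, takes a point from camera to world coordinates). Camera axes: x right, y down, z forward; pixel columns grow to the right and rows downward; lengths in m; the calibration is good to about 2 mm. A picture is of the moment at which its call begins.
- hand_in(): hands the job in, once; it reports no verdict.
Trained networks look in a picture, given as the dict that the camera call returned (one of the last four; its "shot" number tells which), for a name from the list of things; names that differ only in an ending like _2 or _b are one class to them, and where a whole thing is asked for, a point or a joint stands for the part that bears it (a point fixed in the world has none). Each returns a list of dicts, best first, with "conf" (0 to 1); they miss things now and then, are a little off and sometimes report something else, mostly with a low value. They report only what shows in the picture. A call takes as long as a camera call.
- recognise(picture, thing): "xyz" ([x, y, z] in m, in the coordinates of the camera as it stood for that picture, good to about 4 mm: the middle of the surface that is visible of it).
- pinpoint(picture, thing): "xyz" ([x, y, z] in m, in the coordinates of the camera as it stood for that picture, good to about 4 mm: a listed point, or the origin of a listed thing).
The state is a dict: "t": time; "joint_pos": joint angles; "dq": joint speeds; "joint_efforts": joint torques, N m; "eef_pos": TCP position; "tcp_rot": TCP orientation; "ft_force": force on the tool from outside, world axes, zero at the start; "moment": the same for the moment, N m; "opening": opening from 0.0 (shut) to 1.0 (fully open).
Only numpy, scipy, OpenCV 4.12 (cv2) and the standard library are available. Lean on these libraries where they do the work, as an engineer would, in place of code of your own. Each camera call takes 0.05 s, during which the arm holds its last target. There are 200 camera calls.

TASK

The empty bean dispenser is about to be brushed out: slide its black metering slider until its pointer stands at the orange clip, and leave it there. Then take the red spring-return gate handle, pull it out until its pointer stands at the green clip, and keep holding it there: finish while still holding the gate against its spring. Leave the cups and the other things around it undisturbed.

Things in the scene. Friction and masses are not known exactly. Their poses are not given: they have to be found in the camera images.
- dispenser: Bean dispenser, fixed to the counter, turned up to 0.3 rad: dark base plate 250 x 380 x 12 mm. Origin: centre of the plate's underside. Its y runs along both tracks, from the free end (-y) towards the white housing and hopper (+y). Low white console, 80 mm high, at x -110 to -10 mm, carries the black slider; the red handle runs on a guide 50 mm wide, 90 mm high, centred on x = 70 mm, y -170 to 70 mm
- hopper_lid (a point): centre of the top of the black hopper lid, 132 mm across, 267 mm high: an obstacle. The white housing under it fills dispenser x 10 to 130 mm, y above 60 mm; a bracket 115 mm high stands from y = 48 mm
- fader (a joint): position of the black metering slider along its track, m, 0 to 0.12; grows towards the dispenser's +y. It stays where it is left and needs about 1.5 N to move
- fader_top (a point): centre of the top of the black slider's cap. The cap is 28 mm across the track (dispenser x), 20 mm along it (y), 42 mm tall, with free space on all sides; its foot is 1 mm above the console
- fader_line (a point): tip of the thin black pointer on the slider (45 mm to the dispenser's +x side of the cap's centre, level along the track with the cap's centre), running above the aluminium scale on which the orange and blue clips sit
- orange_clip: orange clip fixed on the metering scale: 16 x 12 x 5 mm, 12 mm along the track; origin: centre of its underside; axes parallel to the dispenser's. Its top is 89 mm above the counter. The cleaning position of the black slider
- blue_clip: blue clip of the same size on the same scale: another setting, not wanted now. The two clips change places between runs
- gate (a joint): how far the red gate handle is pulled out, m, 0 (closed) to 0.085 (stop); grows towards the dispenser's -y. A spring pulls it home: about 4 N at 0, rising by 0.8 N per 10 mm
- gate_top (a point): centre of the top of the red gate handle, an upright block 40 mm across the guide (dispenser x), 18 mm along it (y), 46 mm tall, with free space on all sides; its foot is 1 mm above the guide; at 0 its centre is 110 mm from the white housing
- gate_line (a point): tip of the thin red pointer on the gate handle (38 mm to the dispenser's +x side of the handle's centre, level along the guide with the handle's centre), running above the gate's scale
- green_clip: green clip fixed on the gate's scale, 16 x 12 x 5 mm, 12 mm along the guide, 35 to 65 mm out from where the pointer stands when closed; origin: centre of its underside; axes parallel to the dispenser's. Its top is 93 mm above the counter. The mark for the open gate
- catch_cup: small steel cup, 64 mm across and 55 mm tall, under the dispenser's spout, standing on the base plate; origin: middle of its underside. To be left alone
- jar: small amber glass jar, 56 mm across and 75 mm tall, standing on the dispenser's base plate beside the white console; origin: middle of its underside. To be left alone
- tamper: dark steel tamper, 58 mm across and 88 mm tall, on the counter; origin: middle of its underside. To be left alone
- espresso_cup: white cup with a handle, 72 mm across and 60 mm tall, on the counter; origin: middle of its underside. To be left alone
- jug: steel milk jug with a handle, 90 mm across and 100 mm tall, on the counter; origin: middle of its underside. To be left alone
- bowl: blue bowl, 110 mm across and 50 mm tall, on the counter; origin: middle of its underside. To be left alone
- brush: the cleaning brush, wooden handle, lying on the counter to the right; origin: middle of its underside (it lies along its own x). To be left alone

How it is judged:
On the way, in this order (a step that is already met when the one before it is completed fails the run):
1. the black slider's pointer is at the orange clip, the slider at rest and the gate still closed (y of fader_line in the frame of orange_clip between -0.007 and 0.007 m and velocity of joint fader between -0.01 and 0.01 m/s and value of joint gate below 0.012 m), for 0.2 s.
2. the gate is pulled out so that its pointer is at the green clip, held by the fingers (y of fader_line in the frame of orange_clip between -0.007 and 0.007 m and y of gate_line in the frame of green_clip between -0.007 and 0.007 m and contact force between the fingers and gate above 3 N), for 0.3 s.
At the end, for the whole second after the job is handed in: The slider's pointer is within 7 mm of the middle of the orange clip along the track, at rest and no longer touched; the gate's pointer is within 7 mm of the middle of the green clip along the guide, at rest, and the fingers hold it there (over 3 N of contact), with nothing else propping it (all of step 2 and velocity of joint gate between -0.01 and 0.01 m/s and velocity of joint fader between -0.01 and 0.01 m/s and contact force between each of the arm, the fingers and fader below 0.3 N and contact force between gate and catch_cup below 0.3 N and contact force between gate and jar below 0.3 N and contact force between gate and tamper below 0.3 N and contact force between gate and espresso_cup below 0.3 N and contact force between gate and jug below 0.3 N and contact force between gate and bowl below 0.3 N and contact force between gate and brush below 0.3 N); the arm keeps its last pose, push and grip.
It fails at once if a cup, the jar, tamper, jug, bowl or brush is moved by more than 30 mm (distance of any of catch_cup, jar, tamper, espresso_cup, jug, bowl, brush from where it was at the start of the episode above 0.03 m).
It fails at once if a cup, the jar, tamper, jug or bowl is tipped over (angle between any of catch_cup, jar, tamper, espresso_cup, jug, bowl's own z axis and vertical above 0.5 rad).
It also fails if it takes over 43 s, if anything falls off the work surface, if the arm or the gripper's body presses on something with over 40 N, if the wrist force passes 120 N, or if a joint passes its speed limit or range.

## Working session

There is one attempt and no reset: what is moved stays moved. The work goes in short steps, Python scripts to look and compute and a shell command to move; the robot and the scene stay as the last step left them, time stands still between calls to the robot, and variables do not carry over. Pictures are saved under pics/ and viewed, about 8 in all and at most 12, crops included, and the job is handed in when it is done.

```bash
ls; mkdir -p pics
cat > h.py <<'E'
import numpy as np,cv2
from plant import state,capture,hand_in,recognise,pinpoint
np.set_printoptions(precision=4,suppress=True)
def w(c,p): return (c["T"]@np.r_[p,1])[:3]
def look(names,cams=("side","top"),save=None):
    out={}
    for cam in cams:
        c=capture(cam)
        if save: cv2.imwrite(f"pics/{save}_{cam}.png",c["frame"])
        for n in names:
            for r in pinpoint(c,n)[:2]:
                p=w(c,r["xyz"]); print(cam,n,p,round(r["conf"],2)); out.setdefault(n,[]).append((cam,p,r["conf"]))
    return out
E
python3 - <<'E'
from h import *
s=state();print(s["t"],s["eef_pos"],s["tcp_rot"],s["opening"])
look(["dispenser","hopper_lid","fader_top","fader_line","orange_clip","blue_clip","gate_top","gate_line","green_clip","catch_cup","jar","tamper","espresso_cup","jug","bowl","brush"],save="a")
print(state()["t"])
import cv2
a=cv2.imread("pics/a_side.png");b=cv2.imread("pics/a_top.png");cv2.imwrite("pics/a.png",cv2.resize(np.vstack([a,b]),None,fx=.78,fy=.78))
E
```

```text
pics
0.0 [0.2704 0.5629 0.2305] [[-0.0007 -0.9014  0.433 ]
 [-0.0014  0.433   0.9014]
 [-1.      0.     -0.0016]] 0.9993983501880634
side dispenser [ 0.5568 -0.0154  0.0005] 0.76
side hopper_lid [0.6245 0.0992 0.266 ] 0.64
side fader_top [ 0.4742 -0.1047  0.1192] 0.48
side fader_line [ 0.523  -0.099   0.0941] 0.67
side orange_clip [ 0.6289 -0.0708  0.1403] 0.47
side gate_top [ 0.6259 -0.0717  0.1382] 0.61
side gate_top [0.6274 0.0984 0.2676] 0.19
side gate_line [ 0.6666 -0.0689  0.0959] 0.7
side catch_cup [0.6238 0.0993 0.0083] 0.46
side jar [0.4895 0.1135 0.0142] 0.77
side tamper [ 0.4622 -0.3601 -0.0017] 0.79
side espresso_cup [ 0.6044 -0.3834  0.002 ] 0.84
side espresso_cup [ 0.6635 -0.0661  0.0923] 0.29
side jug [ 0.4256  0.503  -0.0044] 0.97
side bowl [0.6411 0.4674 0.0025] 0.74
side bowl [ 0.4283  0.5029 -0.0047] 0.42
side brush [ 0.4498 -0.5161 -0.0011] 0.95
top dispenser [0.6299 0.1005 0.2675] 0.56
top hopper_lid [0.6265 0.1012 0.2666] 0.92
top fader_top [ 0.6237 -0.0674  0.1401] 0.67
top fader_top [ 0.4771 -0.1029  0.124 ] 0.52
top fader_line [ 0.519  -0.1015  0.0927] 0.54
top gate_top [0.6436 0.4633 0.0024] 0.65
top gate_top [ 0.6277 -0.0669  0.1349] 0.62
top gate_line [ 0.5565 -0.0145  0.0001] 0.61
top gate_line [ 0.6632 -0.0713  0.0965] 0.54
top jar [0.4853 0.1118 0.0112] 0.55
top tamper [ 0.5585 -0.0156  0.0021] 0.73
top tamper [ 0.4622 -0.3591  0.0074] 0.51
top espresso_cup [ 0.608  -0.3799  0.0007] 0.8
top jug [0.4291 0.4995 0.0062] 0.85
top jug [ 0.4654 -0.3595  0.0037] 0.66
top bowl [0.6394 0.4623 0.0007] 0.92
top brush [ 0.4516 -0.5127 -0.0004] 0.79
1.7
```

View pics/a_top.png

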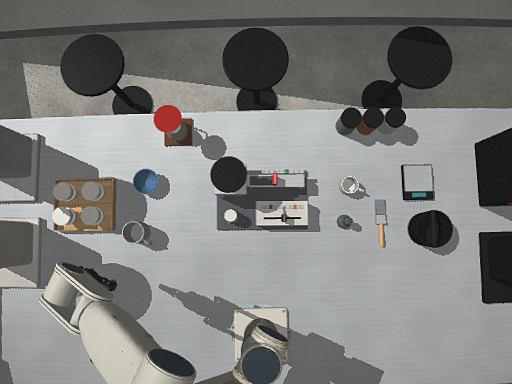

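View pics/a_side.png

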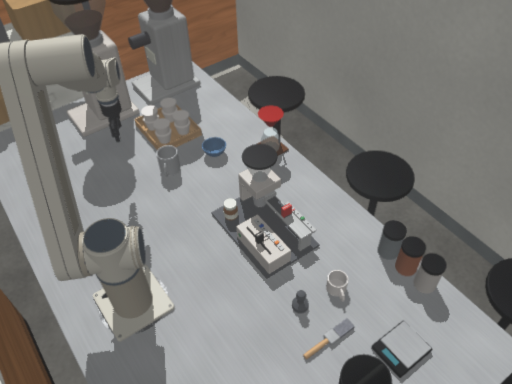

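The top view shows the dispenser at about (262,200), with its free end to the right: black slider near (284,217), red gate near (275,179), clips on the scales. Next I'll segment the clips by colour.

```bash
cat >> h.py <<'E'
def back(c,uv,z):  # pixel -> world on plane z (ray)
    r=cv2.undistortPoints(np.array([[uv]],float),c["K"],np.array(c["dist_coeffs"],float))[0,0]
    R=c["T"][:3,:3];o=c["T"][:3,3];d=R@np.r_[r,1];return o+d*(z-o[2])/d[2]
def blob(c,lo,hi,z,win,minA=2):
    h=cv2.cvtColor(c["frame"],cv2.COLOR_BGR2HSV);m=cv2.inRange(h,np.array(lo),np.array(hi))
    M=np.zeros_like(m);x0,y0,x1,y1=win;M[y0:y1,x0:x1]=m[y0:y1,x0:x1]
    n,_,st,ce=cv2.connectedComponentsWithStats(M)
    return [(st[i,4],ce[i].round(1),back(c,ce[i],z)) for i in range(1,n) if st[i,4]>=minA]
E
python3 - <<'E'
from h import *
W={"top":(210,160,315,235),"side":(210,170,320,275)}
for cam in W:
    c=capture(cam);
    for nm,lo,hi,z in [("orange",(6,120,100),(22,255,255),.089),("blue",(95,110,70),(125,255,255),.089),("green",(45,90,60),(85,255,255),.093),("red",(0,150,90),(5,255,255),.137),("red2",(172,150,90),(180,255,255),.137)]:
        for b in blob(c,lo,hi,z,W[cam]): print(cam,nm,*b)
    x0,y0,x1,y1=W[cam];cv2.imwrite(f"pics/c_{cam}.png",cv2.resize(c["frame"][y0:y1,x0:x1],None,fx=6,fy=5 if cam=="side" else 6,interpolation=cv2.INTER_CUBIC))
    # plate yaw: points from depth in height band, console top
    v,u=np.mgrid[0:384,0:512];z=c["z_map"]
    r=cv2.undistortPoints(np.stack([u,v],-1).reshape(-1,1,2).astype(float),c["K"],np.array(c["dist_coeffs"],float))[:,0]
    P=np.c_[r,np.ones(len(r))]*z.reshape(-1,1);P=P@c["T"][:3,:3].T+c["T"][:3,3]
    ok=(z.ravel()>0)&(abs(P[:,0]-.56)<.22)&(abs(P[:,1]+.0)<.26)
    for nm,a,b in [("plate+",.006,.3),("console",.075,.086),("guide",.087,.095),("lid",.262,.272)]:
        Q=P[ok&(P[:,2]>a)&(P[:,2]<b)][:,:2].astype(np.float32)
        if nm=="lid": Q=Q[np.linalg.norm(Q-[.626,.1],axis=1)<.1]
        if len(Q)>4: print(cam,nm,len(Q),cv2.minAreaRect(Q))
E
```

```text
top orange 12 [294.  206.5] [ 0.5194 -0.1455  0.089 ]
top blue 8 [270.5 206.5] [ 0.5213 -0.0517  0.089 ]
top green 10 [286.  170.8] [ 0.6636 -0.1172  0.093 ]
top green 2 [261.5 226. ] [ 0.4442 -0.0141  0.093 ]
top red 19 [272.6 179.2] [ 0.6244 -0.0608  0.137 ]
top red 10 [276.  178.5] [ 0.6269 -0.0742  0.137 ]
top plate+ 6311 ((0.5588878989219666, 4.172325134277344e-06), (0.4382035732269287, 0.5196138620376587), 0.4606170654296875)
top console 1190 ((0.5609176754951477, -0.02850036323070526), (0.3423619866371155, 0.22685891389846802), 89.09940338134766)
top guide 676 ((0.5625871419906616, -0.011680275201797485), (0.22014841437339783, 0.353866308927536), 1.7987604141235352)
top lid 979 ((0.628827691078186, 0.10071185976266861), (0.13047559559345245, 0.12562765181064606), 0.6682652235031128)
side orange 9 [276.3 242.1] [ 0.5178 -0.1473  0.089 ]
side blue 4 [261.  225.5] [ 0.5188 -0.0531  0.089 ]
side green 5 [302.2 217.6] [ 0.6621 -0.1182  0.093 ]
side red 5 [286.  208.2] [ 0.6184 -0.0742  0.137 ]
side plate+ 7140 ((0.5602831840515137, 0.0002282261848449707), (0.5190277099609375, 0.43806150555610657), 89.8033676147461)
side console 1262 ((0.5573833584785461, -0.01978445053100586), (0.36675575375556946, 0.23204751312732697), 89.67228698730469)
side guide 585 ((0.5601593852043152, -0.017747044563293457), (0.34854426980018616, 0.22162292897701263), 88.845947265625)
side lid 640 ((0.628238320350647, 0.10158632695674896), (0.13316670060157776, 0.12907148897647858), 24.407217025756836)
```

View pics/c_top.png

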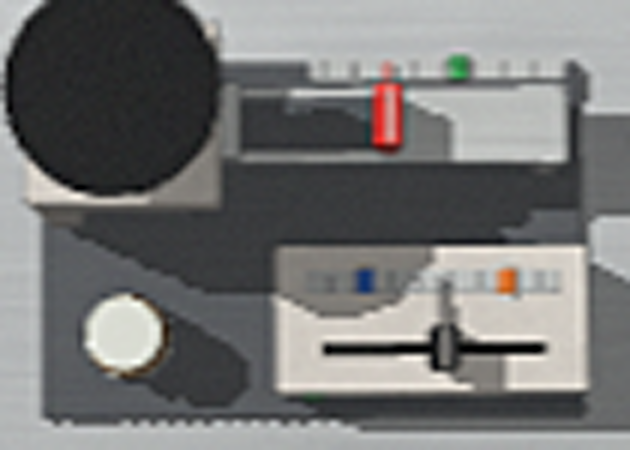

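View pics/c_side.png

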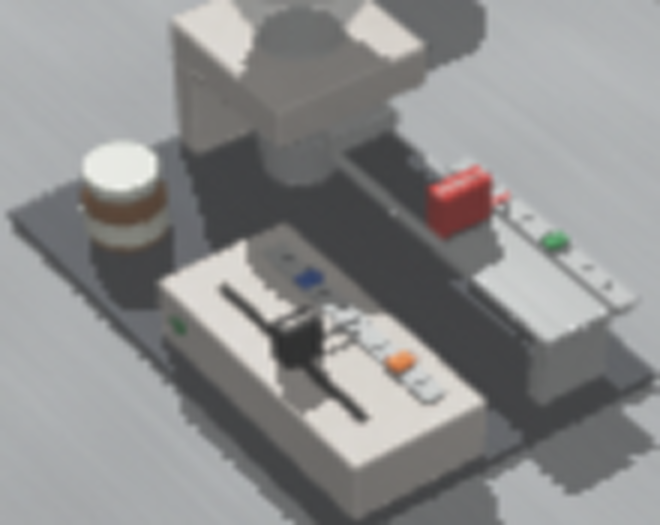

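Scene: the dispenser has almost no yaw. The slider is at y ≈ -0.103 and the orange clip at y ≈ -0.146. The gate is at y ≈ -0.069 and the green clip at y ≈ -0.117. I'll turn the jaws along world y first, then move across.

```bash
python3 -m jog '[{"wx":-0.15},{"wx":-0.15},{"wx":-0.15},{"tz":-6,"ty":-1.8},{"tz":-6,"ty":-1.8},{"tz":-6,"ty":-1.8},{"tz":-6,"ty":-1.8},{"tz":-6,"ty":-1.8},{"tz":-6,"ty":-1.8},{"tz":-6,"ty":-1.8},{"tz":-6,"ty":-1.8},{"tz":-6,"ty":-1.8}]' -1
```

```text
schema error: expected keys tx, ty, tz, wx, wy, wz
```

```bash
python3 -m jog '[{"tx":0,"ty":0,"tz":0,"wx":-0.15,"wy":0,"wz":0},{"tx":0,"ty":0,"tz":0,"wx":-0.15,"wy":0,"wz":0},{"tx":0,"ty":0,"tz":0,"wx":-0.15,"wy":0,"wz":0},{"tx":0,"ty":-1.8,"tz":-6,"wx":0,"wy":0,"wz":0},{"tx":0,"ty":-1.8,"tz":-6,"wx":0,"wy":0,"wz":0},{"tx":0,"ty":-1.8,"tz":-6,"wx":0,"wy":0,"wz":0},{"tx":0,"ty":-1.8,"tz":-6,"wx":0,"wy":0,"wz":0},{"tx":0,"ty":-1.8,"tz":-6,"wx":0,"wy":0,"wz":0},{"tx":0,"ty":-1.8,"tz":-6,"wx":0,"wy":0,"wz":0},{"tx":0,"ty":-1.8,"tz":-6,"wx":0,"wy":0,"wz":0},{"tx":0,"ty":-1.8,"tz":-6,"wx":0,"wy":0,"wz":0},{"tx":0,"ty":-1.8,"tz":-6,"wx":0,"wy":0,"wz":0}]' -1
```

```text
t: 3.3
eef_pos: [0.4444, 0.0283, 0.2323]
tcp_rot: [[0.008, -1.0, -0.026], [0.005, -0.026, 1.0], [-1.0, -0.008, 0.004]]
ft_force: [0.6, 1.5, -0.3]
opening: 1.004
```

```bash
python3 -m jog '[{"tx":2,"ty":-1.0,"tz":-4.4,"wx":0.04,"wy":0,"wz":0},{"tx":2,"ty":-1.0,"tz":-4.4,"wx":0,"wy":0,"wz":0},{"tx":2,"ty":-1.0,"tz":-4.3,"wx":0,"wy":0,"wz":0},{"tx":0,"ty":0,"tz":0,"wx":0,"wy":0,"wz":0}]' -1
python3 - <<'E'
from h import *
look(["fader_top","fader_line"],save="d")
for cam in ("top","side"):
    a=cv2.imread(f"pics/d_{cam}.png")
a=cv2.imread("pics/d_top.png")[160:240,220:310];b=cv2.imread("pics/d_side.png")[160:280,210:320]
cv2.imwrite("pics/d.png",np.hstack([cv2.resize(a,(400,400)),cv2.resize(b,(400,400))]))
E
```

```text
t: 3.8
eef_pos: [0.4778, -0.111, 0.172]
tcp_rot: [[0.014, -1.0, 0.021], [0.004, 0.021, 1.0], [-1.0, -0.014, 0.004]]
ft_force: [-0.6, 0.5, -0.2]
opening: 1.0
side fader_top [ 0.4752 -0.1039  0.1217] 0.55
side fader_line [ 0.5195 -0.1016  0.0918] 0.58
```

View pics/d.png

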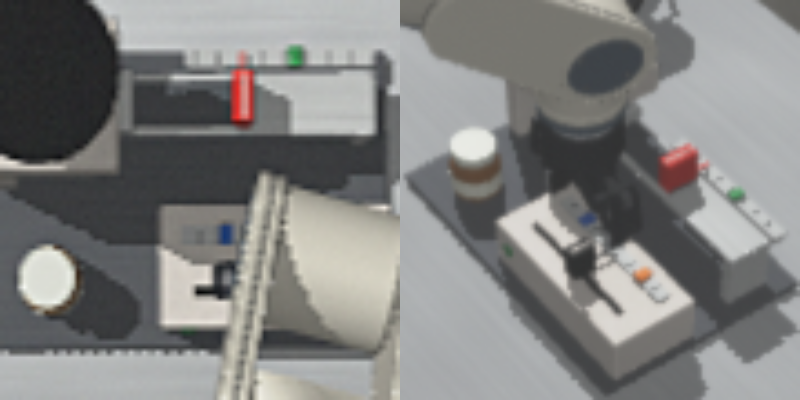

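The open jaws straddle the slider in the side view. I'll shift 8 mm in +y, descend and close.

```bash
python3 -m jog '[{"tx":1,"ty":0,"tz":0.8,"wx":0,"wy":0,"wz":0},{"tx":2.5,"ty":0,"tz":0,"wx":0,"wy":0,"wz":0},{"tx":2.5,"ty":0,"tz":0,"wx":0,"wy":0,"wz":0},{"tx":1.7,"ty":0,"tz":0,"wx":0,"wy":0,"wz":0},{"tx":0,"ty":0,"tz":0,"wx":0,"wy":0,"wz":0}]' -1
python3 -m jog '[{"tx":0,"ty":0,"tz":0,"wx":0,"wy":0,"wz":0},{"tx":0,"ty":0,"tz":0,"wx":0,"wy":0,"wz":0},{"tx":0,"ty":0,"tz":0,"wx":0,"wy":0,"wz":0},{"tx":0,"ty":0,"tz":0,"wx":0,"wy":0,"wz":0}]' 1
```

```text
t: 4.72
eef_pos: [0.48, -0.094, 0.0948]
tcp_rot: [[0.019, -1.0, 0.01], [0.004, 0.01, 1.0], [-1.0, -0.019, 0.004]]
ft_force: [0.0, -0.0, -0.3]
opening: 1.002
t: 5.22
eef_pos: [0.4812, -0.0935, 0.0969]
tcp_rot: [[0.023, -1.0, 0.009], [0.003, 0.009, 1.0], [-1.0, -0.023, 0.003]]
ft_force: [-0.3, -0.8, -3.3]
opening: 0.226
```

Run:
```python
from h import *
for i in range(2): look(["fader_line","fader_top","orange_clip"],("side",))
s=state();print(s["t"],s["eef_pos"],s["opening"])
c=capture("side");cv2.imwrite("pics/e.png",cv2.resize(c["frame"][180:275,210:320],None,fx=6,fy=6,interpolation=cv2.INTER_CUBIC))
```

```text
side fader_line [ 0.5194 -0.0945  0.0922] 0.62
side fader_line [0.6284 0.1015 0.2671] 0.25
side fader_top [ 0.4737 -0.095   0.1207] 0.36
side fader_line [ 0.5213 -0.0919  0.0913] 0.45
side fader_top [ 0.6063 -0.3803 -0.0003] 0.52
side fader_top [ 0.4729 -0.0952  0.1191] 0.42
side orange_clip [ 0.6041 -0.3834  0.0003] 0.72
side orange_clip [ 0.5537 -0.0165  0.0033] 0.43
5.625 [ 0.4813 -0.0935  0.0968] 0.2183066108796199
```

View pics/e.png

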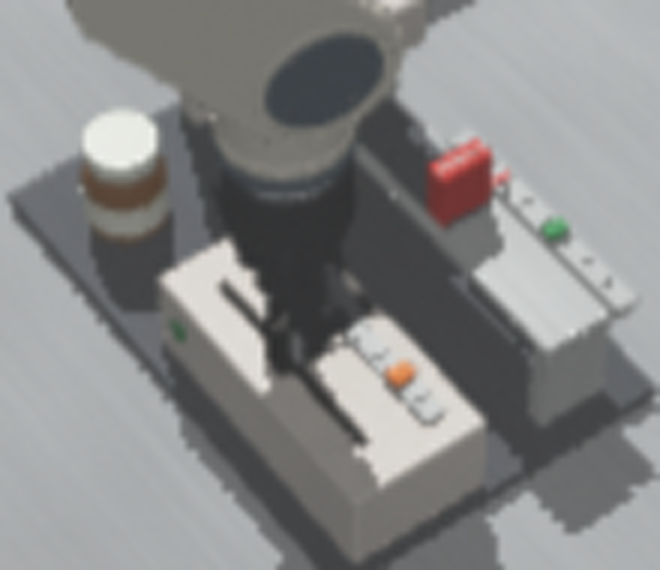

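```bash
python3 -m jog '[{"tx":0,"ty":0,"tz":-1.2,"wx":0,"wy":0,"wz":0},{"tx":0,"ty":0,"tz":-1.4,"wx":0,"wy":0,"wz":0},{"tx":0,"ty":0,"tz":-1.4,"wx":0,"wy":0,"wz":0},{"tx":0,"ty":0,"tz":-0.9,"wx":0,"wy":0,"wz":0},{"tx":0,"ty":0,"tz":0,"wx":0,"wy":0,"wz":0}]'
```

```text
t: 6.3
eef_pos: [0.4806, -0.1459, 0.0968]
tcp_rot: [[0.022, -1.0, 0.011], [0.003, 0.011, 1.0], [-1.0, -0.022, 0.004]]
ft_force: [-1.4, 0.8, 3.8]
opening: 0.223
```

```bash
python3 -m jog '[{"tx":0,"ty":0,"tz":0,"wx":0,"wy":0,"wz":0},{"tx":0,"ty":0,"tz":0,"wx":0,"wy":0,"wz":0},{"tx":0,"ty":0,"tz":0,"wx":0,"wy":0,"wz":0},{"tx":0,"ty":0,"tz":0,"wx":0,"wy":0,"wz":0}]' -1
python3 -m jog '[{"tx":-2,"ty":0,"tz":0,"wx":0,"wy":0,"wz":0},{"tx":-3,"ty":0,"tz":0,"wx":0,"wy":0,"wz":0},{"tx":-3,"ty":0,"tz":0,"wx":0,"wy":0,"wz":0},{"tx":0,"ty":0,"tz":0,"wx":0,"wy":0,"wz":0}]' -1
python3 - <<'E'
from h import *
look(["fader_line","fader_top","gate_top","gate_line"],("side",));look(["fader_line","fader_top"],("side",))
c=capture("side");cv2.imwrite("pics/f.png",cv2.resize(c["frame"][180:275,210:320],None,fx=6,fy=6,interpolation=cv2.INTER_CUBIC))
print(blob(c,(6,120,100),(22,255,255),.089,(210,170,320,275)))
E
```

```text
t: 6.8
eef_pos: [0.4806, -0.1456, 0.0964]
tcp_rot: [[0.022, -1.0, 0.01], [0.003, 0.01, 1.0], [-1.0, -0.022, 0.003]]
ft_force: [0.2, 0.0, 0.1]
opening: 0.997
t: 7.3
eef_pos: [0.4785, -0.1451, 0.1779]
tcp_rot: [[0.021, -1.0, 0.009], [0.004, 0.009, 1.0], [-1.0, -0.021, 0.004]]
ft_force: [0.7, 0.1, -0.3]
opening: 0.999
side fader_line [ 0.6271 -0.0705  0.1358] 0.7
side fader_line [ 0.519  -0.1434  0.0909] 0.49
side fader_top [ 0.5586 -0.0163  0.0018] 0.72
side fader_top [ 0.4726 -0.1508  0.1211] 0.65
side gate_top [ 0.4267  0.5001 -0.0044] 0.63
side gate_top [ 0.628  -0.0706  0.1393] 0.58
side gate_line [ 0.6623 -0.0689  0.0913] 0.48
side fader_top [ 0.4726 -0.1485  0.1197] 0.6
[(np.int32(9), array([276.4, 241.7]), array([ 0.5193, -0.146 ,  0.089 ]))]
```

View pics/f.png

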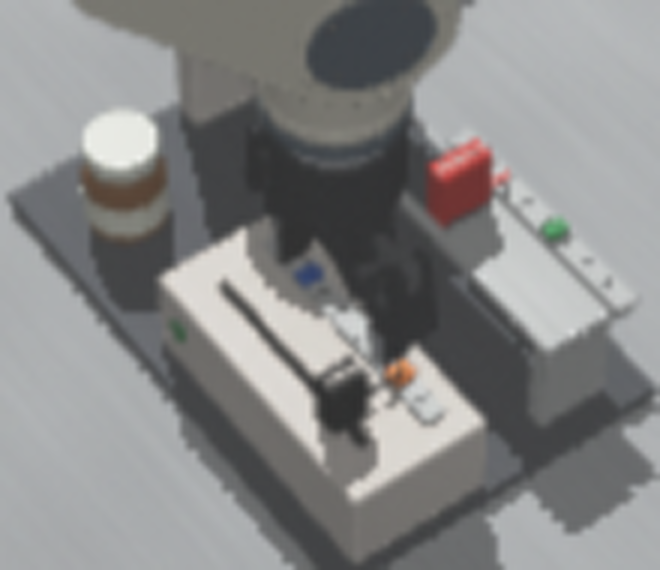

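The slider has been released close to the orange clip. I'll swing the arm aside so the top view can check it.

```bash
python3 -m jog '[{"tx":-1,"ty":0,"tz":-5,"wx":0,"wy":0,"wz":0},{"tx":-1,"ty":0,"tz":-6,"wx":0,"wy":0,"wz":0},{"tx":-1,"ty":0,"tz":-6,"wx":0,"wy":0,"wz":0},{"tx":-1,"ty":0,"tz":-6,"wx":0,"wy":0,"wz":0},{"tx":0,"ty":0,"tz":0,"wx":0,"wy":0,"wz":0}]' -1
python3 - <<'E'
from h import *
for i in range(2): look(["fader_line","fader_top","gate_top","gate_line"],("top",))
look(["fader_line","fader_top","gate_top","gate_line"],("side",))
c=capture("top");x0,y0=245,160
a=cv2.resize(c["frame"][160:235,245:320],(600,600),interpolation=cv2.INTER_NEAREST)
cv2.imwrite("pics/g.png",a)
print(blob(c,(6,120,100),(22,255,255),.089,(210,160,315,235)),blob(c,(45,90,60),(85,255,255),.093,(210,160,315,200)))
np.set_printoptions(linewidth=200)
g=c["frame"].min(2).astype(int);print(g[204:226,276:304])
E
```

```text
t: 8.38
eef_pos: [0.4744, -0.3813, 0.2131]
tcp_rot: [[0.014, -1.0, 0.006], [0.006, 0.006, 1.0], [-1.0, -0.014, 0.006]]
ft_force: [-1.0, 0.5, -0.1]
opening: 1.0
top fader_line [ 0.5199 -0.1466  0.0902] 0.42
top fader_top [ 0.4774 -0.1463  0.1214] 0.47
top gate_top [ 0.4633 -0.3607  0.0046] 0.7
top gate_top [ 0.6233 -0.0634  0.1393] 0.65
top gate_line [ 0.6636 -0.0712  0.0954] 0.69
top gate_line [0.4867 0.1077 0.0092] 0.42
top fader_line [0.4879 0.107  0.0114] 0.64
top fader_line [ 0.521  -0.1442  0.0907] 0.59
top fader_top [ 0.669  -0.0694  0.0976] 0.54
top fader_top [ 0.475  -0.1468  0.1217] 0.47
top gate_top [ 0.6226 -0.0654  0.1357] 0.63
top gate_line [ 0.6661 -0.0705  0.0977] 0.69
top gate_line [ 0.6082 -0.3801  0.0011] 0.52
side fader_line [ 0.521  -0.1448  0.0908] 0.61
side fader_line [0.4903 0.1117 0.0159] 0.35
side fader_top [ 0.4719 -0.1459  0.1218] 0.67
[(np.int32(9), array([293.7, 206.3]), array([ 0.5201, -0.1442,  0.089 ]))] [(np.int32(10), array([286. , 170.8]), array([ 0.6636, -0.1172,  0.093 ]))]
[[122 119 118 115 122 165 200 200 199 197 196 195 197 196 195 198 205 186 
[... 1756 characters left out ...]
 122 118]
 [203 206 203 203 205 204 205 205 207 205 205 202 201 199 202 211 157   0   8 155 158   2  88 128 124 126 121 118]
 [195 197 199 198 198 197 197 196 199 200 196 196 197 195 196 202 185 115  42  54  56  93 124 124 123 122 120 121]
 [194 196 198 197 197 196 195 195 194 195 196 194 194 197 197 199 204 206 215 173 106 111 116 117 121 121 123 121]
 [197 199 200 198 198 198 197 199 198 199 199 198 201 198 199 201 202 206 206 203 205 209 169 113 119 122 125 123]
 [219 220 218 218 219 218 219 219 219 215 216 219 219 221 217 215 215 218 216 214 216 218 222 180 122 126 127 127]
 [112 110 116 114 112 113 109 102 101 102 100 100  98 100  92  89  90  88  88  88  84  88  87  87  87  88  86  87]]
```

View pics/g.png

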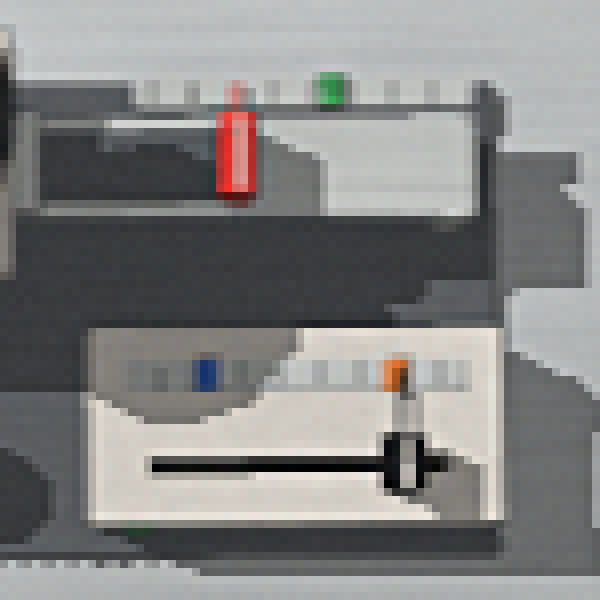

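The top view shows the pointer at about column 294.6–295 and the orange clip at about 294.1, at 4 mm per pixel, so it is 2–3 mm off and within ±7 mm. The slider stays. Next I'll go above the gate handle at (0.626, -0.069).

```bash
python3 -m jog '[{"tx":0,"ty":-2.5,"tz":5,"wx":0,"wy":0,"wz":0},{"tx":0,"ty":-2.5,"tz":5.2,"wx":0,"wy":0,"wz":0},{"tx":0,"ty":-2.5,"tz":5.2,"wx":0,"wy":0,"wz":0},{"tx":0,"ty":-2.5,"tz":5.2,"wx":0,"wy":0,"wz":0},{"tx":0,"ty":-2.5,"tz":5.2,"wx":0,"wy":0,"wz":0},{"tx":0,"ty":-2,"tz":4.4,"wx":0,"wy":0,"wz":0},{"tx":0,"ty":0,"tz":0,"wx":0,"wy":0,"wz":0}]' -1
```

```text
t: 10.05
eef_pos: [0.6255, -0.0681, 0.2176]
tcp_rot: [[0.015, -1.0, 0.006], [0.007, 0.006, 1.0], [-1.0, -0.015, 0.007]]
ft_force: [-0.6, -0.7, -0.3]
opening: 0.998
```

```bash
python3 -m jog '[{"tx":2.5,"ty":0,"tz":0,"wx":0,"wy":0,"wz":0},{"tx":3.2,"ty":0,"tz":0,"wx":0,"wy":0,"wz":0},{"tx":3,"ty":0,"tz":0,"wx":0,"wy":0,"wz":0},{"tx":2,"ty":0,"tz":0,"wx":0,"wy":0,"wz":0},{"tx":0,"ty":0,"tz":0,"wx":0,"wy":0,"wz":0}]' -1
```

```text
t: 10.68
eef_pos: [0.6267, -0.0711, 0.1085]
tcp_rot: [[0.017, -1.0, 0.007], [0.006, 0.007, 1.0], [-1.0, -0.017, 0.006]]
ft_force: [0.5, 0.2, 0.7]
opening: 0.999
```

```bash
python3 -m jog '[{"tx":0,"ty":0,"tz":0,"wx":0,"wy":0,"wz":0},{"tx":0,"ty":0,"tz":0,"wx":0,"wy":0,"wz":0},{"tx":0,"ty":0,"tz":0,"wx":0,"wy":0,"wz":0},{"tx":0,"ty":0,"tz":0,"wx":0,"wy":0,"wz":0},{"tx":0,"ty":0,"tz":0,"wx":0,"wy":0,"wz":0}]' 1
```

```text
t: 11.3
eef_pos: [0.6285, -0.0707, 0.1123]
tcp_rot: [[0.022, -1.0, 0.008], [0.006, 0.008, 1.0], [-1.0, -0.022, 0.007]]
ft_force: [1.5, 3.7, -4.5]
opening: 0.202
```

```bash
python3 -m jog '[{"tx":0,"ty":0,"tz":-1.2,"wx":0,"wy":0,"wz":0},{"tx":0,"ty":0,"tz":-1.4,"wx":0,"wy":0,"wz":0},{"tx":0,"ty":0,"tz":-1.3,"wx":0,"wy":0,"wz":0},{"tx":0,"ty":0,"tz":-0.9,"wx":0,"wy":0,"wz":0},{"tx":0,"ty":0,"tz":0,"wx":0,"wy":0,"wz":0}]'
python3 - <<'E'
from h import *
for i in range(2): look(["gate_line","gate_top","fader_line","fader_top"])
c=capture("side");a=c["frame"][180:275,210:320]
b=capture("top");b=b["frame"][160:235,245:320]
cv2.imwrite("pics/h.png",np.hstack([cv2.resize(a,(440,380),interpolation=cv2.INTER_CUBIC),cv2.resize(b,(360,380),interpolation=cv2.INTER_NEAREST)]))
print(blob(c,(45,90,60),(85,255,255),.093,(290,200,320,230)))
s=state();print(s["t"],s["eef_pos"],s["ft_force"],s["opening"])
E
```

```text
t: 11.92
eef_pos: [0.6279, -0.1145, 0.1122]
tcp_rot: [[0.02, -1.0, 0.007], [0.013, 0.008, 1.0], [-1.0, -0.02, 0.013]]
ft_force: [1.1, 7.1, 0.2]
opening: 0.2
side gate_line [ 0.6655 -0.1171  0.0942] 0.74
side gate_line [ 0.476  -0.1478  0.1206] 0.63
side gate_top [ 0.6243 -0.1181  0.1369] 0.63
side fader_line [ 0.5219 -0.1422  0.0915] 0.58
side fader_top [ 0.4728 -0.1464  0.12  ] 0.58
side fader_top [ 0.4273  0.5008 -0.0048] 0.56
side gate_line [ 0.6679 -0.1163  0.0914] 0.66
side gate_top [ 0.628  -0.1168  0.1373] 0.5
side fader_top [ 0.472  -0.1486  0.1225] 0.49
top fader_line [ 0.4481 -0.5128 -0.0036] 0.44
[(np.int32(3), array([302.7, 217.7]), array([ 0.6633, -0.1195,  0.093 ]))]
13.025 [ 0.628  -0.1139  0.1123] [0.0749 7.2625 0.7868] 0.1960397789832551
```

View pics/h.png

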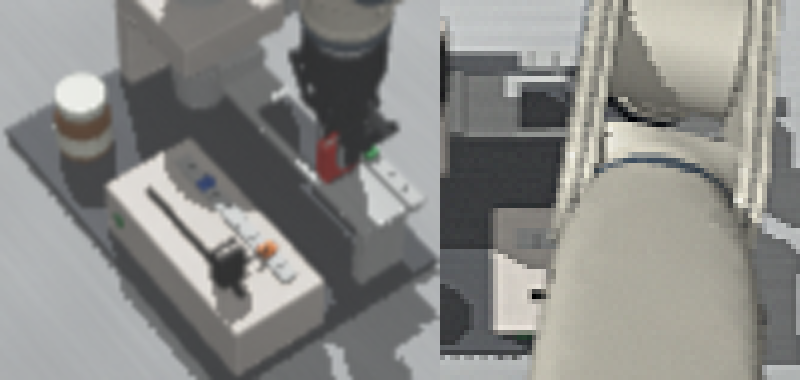

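```bash
python3 -m jog '[{"tx":0,"ty":0,"tz":-0.3,"wx":0,"wy":0,"wz":0},{"tx":0,"ty":0,"tz":0,"wx":0,"wy":0,"wz":0},{"tx":0,"ty":0,"tz":0,"wx":0,"wy":0,"wz":0},{"tx":0,"ty":0,"tz":0,"wx":0,"wy":0,"wz":0}]'
python3 - <<'E'
from h import *
for i in range(3): look(["gate_line","gate_top"],("side",))
c=capture("side");cv2.imwrite("pics/i.png",cv2.resize(c["frame"][195:235,275:325],(750,600),interpolation=cv2.INTER_NEAREST))
s=state();print(s["t"],s["eef_pos"],s["ft_force"],s["opening"],s["dq"])
E
```

```text
t: 13.52
eef_pos: [0.628, -0.1126, 0.1122]
tcp_rot: [[0.02, -1.0, 0.006], [0.017, 0.006, 1.0], [-1.0, -0.02, 0.017]]
ft_force: [0.8, 6.8, 1.1]
opening: 0.199
side gate_line [ 0.6663 -0.1133  0.0938] 0.74
side gate_top [ 0.6255 -0.1139  0.1371] 0.79
side gate_line [ 0.6655 -0.115   0.0929] 0.46
side gate_top [ 0.6287 -0.1164  0.1384] 0.48
side gate_top [0.6408 0.4645 0.0018] 0.31
side gate_line [ 0.6641 -0.1149  0.0943] 0.77
side gate_top [ 0.6275 -0.1146  0.1368] 0.63
14.025 [ 0.628  -0.1125  0.1122] [-0.5722  8.1368  0.8388] 0.2008394755411996 [-0.0017 -0.0002  0.0011 -0.0005  0.0015  0.0015]
```

View pics/i.png

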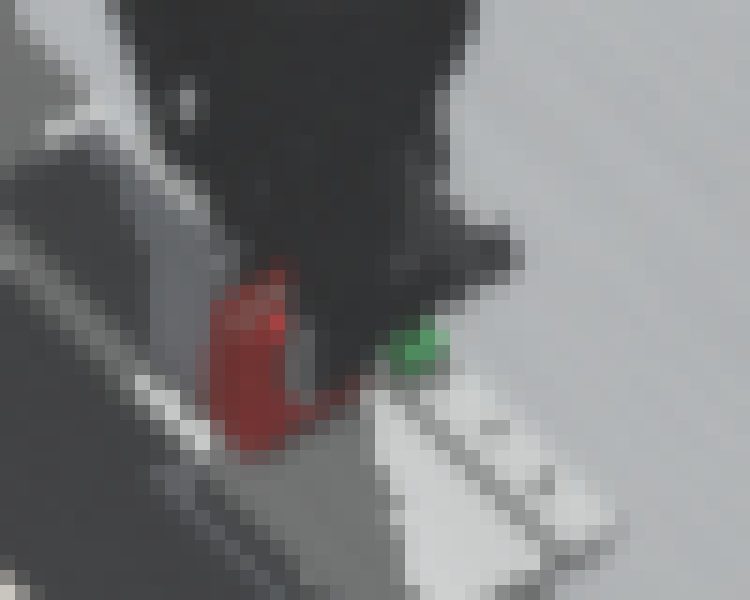

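The pose creeps back under the spring on zero rows, because each row restarts from the measured pose. I'll use small holding shifts instead.

```bash
python3 -m jog '[{"tx":0,"ty":0,"tz":-0.5,"wx":0,"wy":0.005,"wz":0},{"tx":0,"ty":0,"tz":-0.2,"wx":0,"wy":0.003,"wz":0},{"tx":0,"ty":0,"tz":-0.12,"wx":0,"wy":0.003,"wz":0},{"tx":0,"ty":0,"tz":-0.12,"wx":0,"wy":0.003,"wz":0}]'
python3 - <<'E'
from h import *
for i in range(2): look(["gate_line","gate_top"],("side",));print(state()["eef_pos"])
s=state();print(s["t"],s["eef_pos"],s["ft_force"],s["tcp_rot"][:,0])
E
```

```text
t: 14.52
eef_pos: [0.6279, -0.1171, 0.1122]
tcp_rot: [[0.019, -1.0, 0.006], [0.008, 0.006, 1.0], [-1.0, -0.019, 0.009]]
ft_force: [-1.0, 8.6, 0.5]
opening: 0.202
side gate_line [ 0.6665 -0.1189  0.0949] 0.65
side gate_top [ 0.6257 -0.1201  0.1361] 0.49
[ 0.6279 -0.117   0.1122]
side gate_line [ 0.6661 -0.1187  0.0964] 0.69
side gate_top [ 0.6241 -0.1182  0.1365] 0.66
side gate_top [ 0.4726 -0.1463  0.1195] 0.16
[ 0.6279 -0.117   0.1122]
14.825 [ 0.6279 -0.117   0.1122] [0.0963 7.7513 1.7465] [ 0.0192  0.0086 -0.9998]
```

Run:
```python
from h import *
look(["fader_line","jar","tamper","espresso_cup"],("side",))
s=state();print(s["t"],s["eef_pos"],s["ft_force"],s["opening"])
print(hand_in())
```

```text
side fader_line [ 0.5217 -0.1464  0.09  ] 0.59
side jar [0.4884 0.1118 0.0159] 0.6
side tamper [ 0.4623 -0.3602  0.0041] 0.78
side espresso_cup [ 0.6059 -0.3792 -0.0009] 0.88
side espresso_cup [0.4908 0.1112 0.0183] 0.65
15.075 [ 0.6279 -0.1171  0.1122] [-0.3023  7.5978  0.6188] 0.19440243344816482
the job is handed in; nothing more can be done
None
```

I slid the black slider to the orange clip and let go of it. Then I pulled the red gate out to the green clip and handed in at 15.1 s while still gripping it.

- **Slider:** its pointer last measured y = -0.146, with the orange clip at -0.144 to -0.146. The zoomed top view put it 2–3 mm past the clip's middle. Both are inside the 7 mm limit.
- **Gate:** the gripper stood at y = -0.117 and the camera put the pointer at about -0.119. The green clip measured between -0.117 and -0.1195, so the readings agree to about 2 mm. The wrist felt about 7.6 N along the guide, which matches the spring.
- **Gate creep:** my first two gate moves stopped short because the arm eased back under the spring. I corrected this with small holding shifts, and the pose then stayed steady through the last checks.
- **Surroundings:** the jar, tamper and espresso cup were still where they started. I did not re-measure the catch cup, jug, bowl and brush at the end.
- **Disagreements:** some network detections were clearly wrong, such as a gate point reported on a cup. I left those out because their positions could not be right.

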